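# Put the slim tool battery on charge

## Robot

A 6-joint arm with a two-finger parallel gripper is mounted at the origin on the work surface. World frame = base frame: x ahead of the robot, y to its left, z up, the work surface at z = 0. Lengths are in m, angles in degrees, forces in N, time in s.
With the tool pointing down it reaches from about 0.25 to 0.775 m from the base axis. Payload 4 kg.
Tool frame: the origin (TCP) lies midway between the tips of the shut fingers; the grasp point (between the pads) lies 19 mm behind it; z points along the fingers, x is the direction in which the jaws open and shut, and the axes are right-handed (so a half turn about z gives the same grasp; the last joint's range is limited). The gripper opens to 85 mm and grips with 20 to 120 N. Pads are 22 mm wide; open, the fingers measure 114 mm over their backs; the gripper's body (76 mm by 85 mm) begins 54 mm behind the grasp point. The pads swing forward as they close: fully open they stand 13 mm farther back than shut.
Start: joints at [-80.22, 4.996, 78.535, -0, 96.463, -5.907], TCP at [0.149, -0.53, 0.231] pointing down, gripper open.
Joint ranges: [-177.83, 177.83], [-43.37, 116.18], [15.69, 146.23], [-61.86, 241.86], [9.47, 152.12], [-147.06, 147.06]. Speed limits (degrees/s): [159.86, 159.86, 180, 180, 180, 180].

## Interface

Orientations are given as a 3x3 rotation matrix whose columns are the frame's x, y, z axes.
In Python, from plant import arm gives the robot as it stands.
- The arm moves only by the tool arm_command, never from a script. Its argument "plan" is a list of rows, each a list of 4 numbers: the shift along the tool's x, y, z in m, then the turn about the tool's z in rad. In form: [[x, y, z, turn], ...]. A call has 1 to 5 rows; each row shifts and turns the commanded pose from where the row before left it, along the tool's axes as they then stand; what a row does not reach is not made up. A row lasts 1/10 s, in which the tool goes at most 50 mm and 8.59 degrees, less where a joint would pass 70% of its speed; a pose out of reach is approached as far as the arm can. A call is refused whole if a number of a shift passes 0.05 or a number of a turn 0.15, either way. A call with a gripper value outside its range is refused whole. "hand" is the finger opening in m, from 0 to 0.0854, set as the call begins (left out, the last holds). The fingers move at their own pace and stop on an object; the grip force is fixed at half the most. Time passes only in rows, so rows that do not move let the fingers close. It gives the time, the measured TCP pose, the force and the opening at its end, in the units of the state.
- arm.read_state(): the state, without advancing time (a new reading comes with each control period).
- arm.read_camera(name): name is "scene" or "side" or "wrist"; returns a dict with "color" (384x512x3 uint8, red, green, blue), "intrinsics" (3x3 intrinsics, pixels), "view" (4x4, takes a point from world to camera coordinates). Camera axes: x right, y up, looking along -z (the intrinsics and any distortion apply to the point x, -y, -z); pixel columns grow to the right and rows downward; lengths in m; the calibration is good to about 2 mm. A picture is of the moment at which its call begins. There is no depth.
- arm.close_job(): hands the job in, once; it reports no verdict.
The state is a dict: "t": time; "joints": joint angles; "qd": joint speeds; "tau": joint torques, N m; "ee_pos": TCP position; "tcp_rot": TCP orientation; "ft_force": force on the tool from outside, world axes, zero at the start; "moment": the same for the moment, N m; "gripper_width": finger opening in m.
Only numpy, scipy, OpenCV 4.12 (cv2) and the standard library are available. Lean on these libraries where they do the work, as an engineer would, in place of code of your own. Each camera call takes 0.05 s, during which the arm holds its last target. There are 200 camera calls.

## Task

Put the slim oblong tool battery on charge: pick it up and lower it upright into the charger's well until it stands fully home on the well's floor, then let go of it. Do not drop it, and leave the fat square battery standing where it is.

Things in the scene. Friction and masses are not known exactly. Their poses are not given: they have to be found in the camera images.
- slim_pack: The battery to charge: an upright black plastic block with a grey top and ribs, oblong seen from above: 56 mm along its x, 40 mm along its y, 105 mm tall (the taller, slimmer of the two batteries), 0.2 to 0.45 kg. It stands upright on the bench at a place and turn that vary. Origin at the centre of its underside, z up. It may be plugged in either way round (a half turn makes no difference). Best gripped across its 40 mm width, in its upper 45 mm.
- square_pack: Bystander: the fat battery, same black and grey look, but square seen from above, 66 x 66 mm and 90 mm tall, standing upright on the bench. It does not fit the well. Origin at the centre of its underside, z up.
- charger: The charger, fixed to the bench at a place and turn that vary. Its grey socket block is 120 mm (x) x 104 mm (y) x 55 mm tall, with one rectangular well open at the top; a lower black housing, 36 mm tall, adjoins it on the +x side (from x = 60 to 120 mm). Origin at the centre of the socket block's underside, on the bench; z up.
- well (a point): Centre of the well's floor, 10 mm above the charger's underside and 45 mm below the socket block's top face; axes as the charger's. The well is 68 mm along x and 52 mm along y, its mouth bevelled 8 mm outward all round. A battery that is home has its underside on this floor, its long side along the well's x, and stands 60 mm out of the block.
Things that resemble listed ones, but are neither listed nor needed, are in the scene too. What is shaped like the slim_pack but orange or red is not meant.

How it is judged (in metres and radians):
On the way:
1. the slim battery is held in the fingers, lifted above the height of the charger's block (height (world z) of slim_pack above 0.056 m and contact force between the fingers and slim_pack above 0.5 N), for 0.1 s.
At the end, for the whole second after the job is handed in: The slim battery stands released and at rest in the well: its underside within 5 mm of the well's floor in height and 12 mm sideways, its long side within 17 degrees of the well's, upright within 6 degrees; the square battery stands upright within 30 mm of where it was (horizontal distance between slim_pack and well below 0.012 m and z of slim_pack in the frame of well between -0.005 and 0.005 m and angle between the x axis of slim_pack and the x axis of well, either way round below 0.3 rad and angle between each of slim_pack, square_pack's own z axis and vertical below 0.1 rad and linear speed of slim_pack below 0.02 m/s and distance of square_pack from where it was at the start of the episode below 0.03 m); the robot touches nothing.
It fails at once if the slim battery is dropped (falls faster than 0.5 m/s, about 13 mm of free fall, out of the fingers) (linear speed of slim_pack above 0.5 m/s and contact force between the fingers and slim_pack below 0.1 N).
It fails at once if the square battery is moved more than 30 mm (distance of square_pack from where it was at the start of the episode above 0.03 m).
It also fails if it takes over 35 s, if anything falls off the work surface, if the arm or the gripper's body presses on something with over 40 N, if the wrist force passes 120 N, or if a joint passes its speed limit or range.

## Working session

There is one attempt and no reset: what is moved stays moved. The work goes in short steps, Python scripts to look and compute and a tool call to move; the robot and the scene stay as the last step left them, time stands still between calls to the robot, and variables do not carry over. Pictures are saved under pics/ and viewed, about 8 in all and at most 12, crops included, and the job is handed in when it is done.

Besides the shell and the picture viewer there is one more tool, called after ">>>" by a JSON object that holds its "name" and its "arguments", one argument or row to a line. arm_command: Moves the arm, as the interface text tells. Its arguments: {"type":"object","properties":{"plan":{"type":"array"},"hand":{"type":"number"}},"required":["plan"]}

```bash
mkdir -p pics; cat > h.py <<'E'
import numpy as np, cv2
from plant import arm
def shot(name,fn):
    c=arm.read_camera(name); cv2.imwrite(f'pics/{fn}.png',c['color'][:,:,::-1]); np.savez(f'pics/{fn}.npz',K=c['intrinsics'],V=c['view']); return c
def ray(fn,uv):
    d=np.load(f'pics/{fn}.npz');K,V=d['K'],d['V'];p=np.linalg.inv(K)@[uv[0],uv[1],1]
    R=V[:3,:3];o=-R.T@V[:3,3];return o,R.T@np.array([p[0],-p[1],-p[2]])
def onz(fn,uv,z):
    o,d=ray(fn,uv);return o+d*(z-o[2])/d[2]
def proj(fn,P):
    d=np.load(f'pics/{fn}.npz');q=(d['V']@np.r_[P,1])[:3]*[1,-1,-1];q=d['K']@q;return q[:2]/q[2]
E
python3 - <<'E'
from h import *
a=[shot(n,n+'0') for n in('scene','side','wrist')]
for n in('scene','side'):print(n,ray(n+'0',(256,192)))
im=np.hstack([cv2.imread(f'pics/{n}0.png') for n in('scene','side')])
cv2.imwrite('pics/both0.png',cv2.resize(im,(800,300),interpolation=cv2.INTER_AREA))
print(arm.read_state())
E
```

```text
scene (array([ 1.14759079, -0.21106788,  0.71442266]), array([-0.64237437,  0.25449728, -0.72293529]))
side (array([0.23298676, 0.39038152, 0.61415496]), array([ 0.46062054, -0.49174296, -0.73895274]))
{'t': 0.15, 'joints': array([-8.02195931e+01,  5.03158550e+00,  7.86057859e+01, -7.65376076e-04,
        9.64620953e+01, -5.90551219e+00]), 'qd': array([ 0.08291157, -0.08060141, -0.19484497, -0.02856107, -0.08209373,
       -0.08278906]), 'tau': array([ 1.47100971e-03, -3.52372956e+01, -3.13679552e+01, -1.19138917e-04,
        8.03721749e-03, -1.60532801e-05]), 'ee_pos': array([ 0.14864188, -0.52913701,  0.23037873]), 'tcp_rot': array([[ 2.70362147e-01, -9.62758648e-01, -3.07982729e-04],
       [-9.62757146e-01, -2.70362271e-01,  1.70853454e-03],
       [-1.72817332e-03, -1.65410494e-04, -9.99998493e-01]]), 'ft_force': array([-0.17684748, -0.29537028,  1.06080324]), 'moment': array([ 0.04206888, -0.0027355 ,  0.01007074]), 'gripper_width': 0.08534092619529524}
```

View pics/scene0.png

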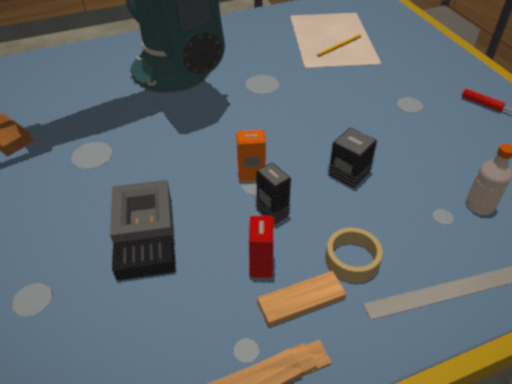

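View pics/side0.png

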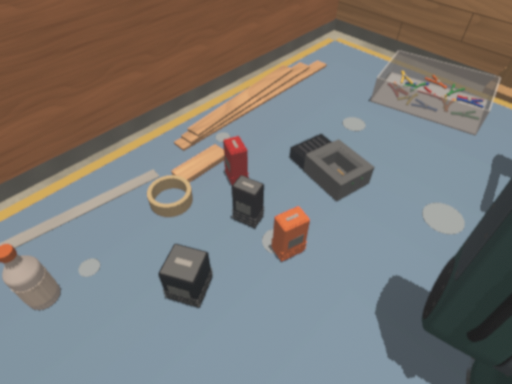

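The scene shows four battery-like things. The black slim block is at scene (273,190) and side (248,200), and it is my choice. The others are the orange one (251,155), the red one (261,245) and the square black one (353,155). The charger is at (142,225), with its housing toward the bottom of the image. Next is a close crop to check the choice and read the corners.

```bash
python3 - <<'E'
from h import *
s=cv2.imread('pics/scene0.png');d=cv2.imread('pics/side0.png')
def c(im,x,y,w,h,k):
    o=cv2.resize(im[y:y+h,x:x+w],None,fx=k,fy=k,interpolation=cv2.INTER_CUBIC)
    o=np.clip(o.astype(float)*1.6,0,255).astype(np.uint8)
    for i in range(0,w,10):
        cv2.line(o,(i*k,0),(i*k,6),(0,255,255),1);cv2.putText(o,str(x+i),(i*k,16),0,.32,(0,255,255),1)
    for i in range(0,h,10):
        cv2.line(o,(0,i*k),(6,i*k),(0,255,255),1);cv2.putText(o,str(y+i),(8,i*k+4),0,.32,(0,255,255),1)
    return o
a=np.hstack([c(s,240,155,80,60,5),c(d,215,170,80,60,5)])
b=np.hstack([c(s,95,175,100,75,4),c(d,285,130,100,75,4)])
cv2.imwrite('pics/crop.png',np.vstack([a,b]))
E
```

```text
(no output)
```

View pics/crop.png

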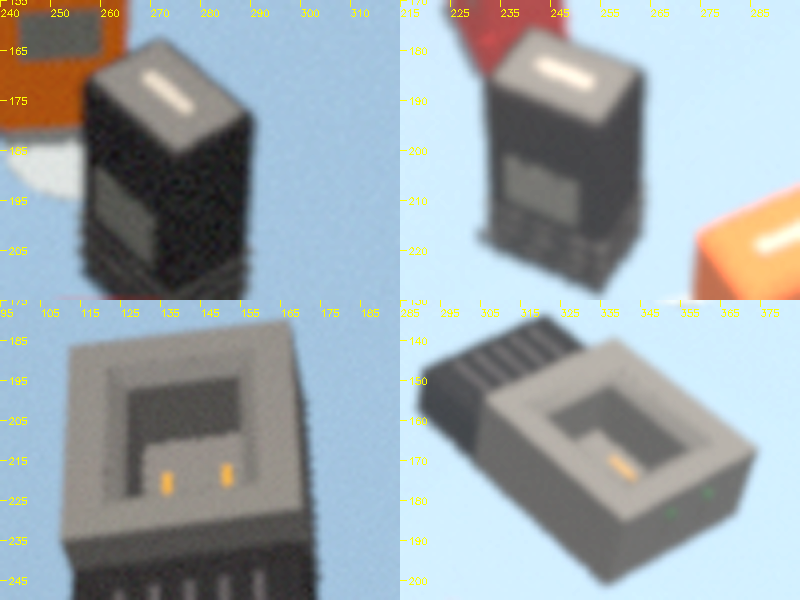

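```bash
cat > m.py <<'E'
from h import *
S={'slim':(.105,{'scene0':[(272,162.6),(290.4,178),(275.6,185.6),(258,170.6)],'side0':[(241,175.6),(264,184),(255,195),(232.6,186)]}),
'chg':(.055,{'scene0':[(112.5,186.75),(167.5,180),(170.5,227),(110.8,235.5)],'side0':[(338.75,140),(374.25,167.5),(341.25,185.5),(305.75,154.25)]})}
for n,(z,v) in S.items():
    for f,pts in v.items():
        P=np.array([onz(f,p,z) for p in pts])[:,:2]
        e=np.roll(P,-1,0)-P
        print(n,f,'c',P.mean(0).round(4),'len',np.linalg.norm(e,axis=1).round(3),'ang',np.degrees(np.arctan2(e[:,1],e[:,0])).round(1))
for n,p,z in [('red',(262,222),.105),('orange',(251,135),.105),('sq',(356,142),.09),('bottle',(505,150),.12)]: print(n,onz('scene0',p,z).round(3))
E
python3 m.py
```

```text
slim scene0 c [0.5769 0.0499] len [0.052 0.033 0.049 0.033] ang [  16.2  -77.  -163.1  107.3]
slim side0 c [0.5743 0.0491] len [0.051 0.034 0.05  0.033] ang [-162.7  102.7   15.9  -74.5]
chg scene0 c [ 0.5149 -0.1875] len [0.104 0.119 0.103 0.12 ] ang [  77.8  -12.2 -101.6  168.3]
chg side0 c [ 0.5104 -0.1866] len [0.117 0.102 0.121 0.101] ang [ 168.    77.9  -12.3 -104.4]
red [ 0.673 -0.013  0.105]
orange [0.46  0.052 0.105]
sq [0.541 0.242 0.09 ]
bottle [0.694 0.462 0.12 ]
```

Both views agree to about 4 mm and the sizes fit. The slim pack is at (0.5755, 0.0495) with its long axis at 16°. The charger is at (0.5125, -0.187) with its x axis at -12°. The jaws are already turned across the 40 mm width.

>>> {"name": "arm_command", "arguments": {
  "plan": [
    [-0.022,-0.0285,0,0],
    [-0.022,-0.0285,0,0],
    [-0.022,-0.0285,0,0],
    [-0.022,-0.0285,0,0],
    [-0.022,-0.0285,0,0]
  ],
  "hand": 0.085
}}

```text
t: 0.65
ee_pos: [0.2567, -0.3837, 0.2309]
tcp_rot: [[0.27, -0.963, -0.0], [-0.963, -0.27, 0.001], [-0.001, -0.0, -1.0]]
ft_force: [-0.2, -0.7, 0.3]
gripper_width: 0.0852
```

>>> {"name": "arm_command", "arguments": {
  "plan": [
    [-0.022,-0.0285,0,0],
    [-0.022,-0.0285,0,0],
    [-0.022,-0.0285,0,0],
    [-0.022,-0.0285,0,0],
    [-0.022,-0.0285,0,0]
  ]
}}

```text
t: 1.15
ee_pos: [0.3641, -0.2392, 0.2311]
tcp_rot: [[0.27, -0.963, -0.0], [-0.963, -0.27, 0.0], [-0.0, 0.0, -1.0]]
ft_force: [0.4, 0.5, 0.3]
gripper_width: 0.085
```

>>> {"name": "arm_command", "arguments": {
  "plan": [
    [-0.022,-0.0285,0,0],
    [-0.022,-0.0285,0,0],
    [-0.022,-0.0285,0,0],
    [-0.022,-0.0285,0,0],
    [-0.022,-0.0285,0,0]
  ]
}}

```text
t: 1.65
ee_pos: [0.4716, -0.0948, 0.231]
tcp_rot: [[0.271, -0.963, -0.0], [-0.963, -0.271, -0.0], [0.0, 0.0, -1.0]]
ft_force: [-0.4, -0.4, 0.5]
gripper_width: 0.0849
```

>>> {"name": "arm_command", "arguments": {
  "plan": [
    [-0.022,-0.0285,0,0],
    [-0.022,-0.0285,0,0],
    [-0.022,-0.0285,0,0],
    [-0.022,-0.0285,0,0],
    [0,0,0,0]
  ]
}}

```text
t: 2.15
ee_pos: [0.5583, 0.0227, 0.23]
tcp_rot: [[0.275, -0.961, -0.001], [-0.961, -0.275, 0.002], [-0.002, 0.001, -1.0]]
ft_force: [-1.3, -0.9, -1.1]
gripper_width: 0.0849
```

```bash
cat > go.py <<'E'
import sys
from h import *
s=arm.read_state();R=s['tcp_rot'];T=np.array(list(map(float,sys.argv[1:4])))
print('t',round(s['t'],2),'pos',s['ee_pos'].round(4),'xang',np.degrees(np.arctan2(R[1,0],R[0,0])).round(1),'tilt',R[:,2].round(3),'F',s['ft_force'].round(1),'w',s['gripper_width'].round(4))
print('tool shift',(R.T@(T-s['ee_pos'])).round(4))
E
python3 go.py .5755 .0495 .15
python3 - <<'E'
from h import *
shot('wrist','w1')
P=np.array([.5755,.0495,.105]);a=np.radians(16)
for sx,sy in[(1,1),(1,-1),(-1,-1),(-1,1)]:
  print(proj('w1',P+[sx*.028*np.cos(a)-sy*.02*np.sin(a),sx*.028*np.sin(a)+sy*.02*np.cos(a),0]).round(1))
E
```

```text
[197.9 118.1]
[248.6 118. ]
[248.8 186.3]
[201.  186.3]Traceback (most recent call last):
  File "go.py", line 4, in <module>
    print('t',round(s['t'],2),'pos',s['ee_pos'].round(4),'xang',np.degrees(np.arctan2(R[1,0],R[0,0])).round(1),'tilt',R[:,2].round(3),'F',s['ft_force'].round(1),'w',s['gripper_width'].round(4))
                                                                                                                                                                     ^^^^^^^^^^^^^^^^^^^^^^^^
AttributeError: 'float' object has no attribute 'round'
```

View pics/w1.png

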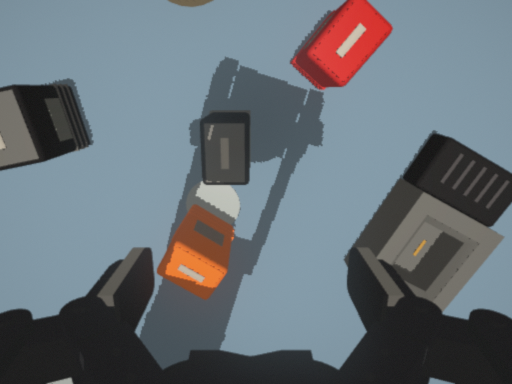

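The wrist view shows the slim top at about (226,148), square to the image and within 3 mm of prediction, between orange (200,255) and red (345,45). I'll correct toward (0.578, 0.049).

```bash
sed -i "s/s\['gripper_width'\].round(4)/s['gripper_width']/" go.py; python3 go.py .578 .049 .15; python3 -c "
from h import *
o=[onz('w1',p,.105).round(4) for p in [(203,112),(250,112),(250,185),(203,185)]];print(o,np.mean(o,0))"
```

```text
t 2.2 pos [0.5573 0.0209 0.2302] xang -74.1 tilt [-0.002 -0.    -1.   ] F [-0.5 -0.  -0.3] w 0.08513376311467642
tool shift [-0.0214 -0.0277  0.0801]
[array([0.6026, 0.0736, 0.105 ]), array([0.6127, 0.0382, 0.105 ]), array([0.5554, 0.0219, 0.105 ]), array([0.5446, 0.0597, 0.105 ])] [0.578825 0.04835  0.105   ]
```

>>> {"name": "arm_command", "arguments": {
  "plan": [
    [-0.011,-0.014,0,0],
    [-0.011,-0.014,0,0],
    [0,0,0.03,0],
    [0,0,0.03,0],
    [0,0,0,0]
  ]
}}

```text
t: 2.7
ee_pos: [0.5754, 0.0483, 0.1659]
tcp_rot: [[0.27, -0.963, -0.01], [-0.963, -0.27, 0.0], [-0.003, 0.01, -1.0]]
ft_force: [-0.8, -0.2, -0.9]
gripper_width: 0.085
```

```bash
python3 - <<'E'
from h import *
shot('wrist','w2');shot('side','s2')
a=cv2.imread('pics/w2.png');b=cv2.imread('pics/s2.png')
cv2.imwrite('pics/w2s2.png',np.hstack([cv2.resize(a,(480,360)),cv2.resize(b[140:260,190:297],None,fx=3,fy=3)]))
E
python3 go.py .578 .049 .058; python3 -c "
from h import *
print([proj('w2',p) for p in [(.578,.049,.105)]])"
```

```text
t 2.8 pos [0.578  0.0481 0.1712] xang -74.3 tilt [-0.001  0.    -1.   ] F [-0.3 -0.1  1.4] w 0.08522678974478341
tool shift [-0.0008 -0.0004  0.1132]
[array([250.10437629, 203.37444319])]
```

View pics/w2s2.png

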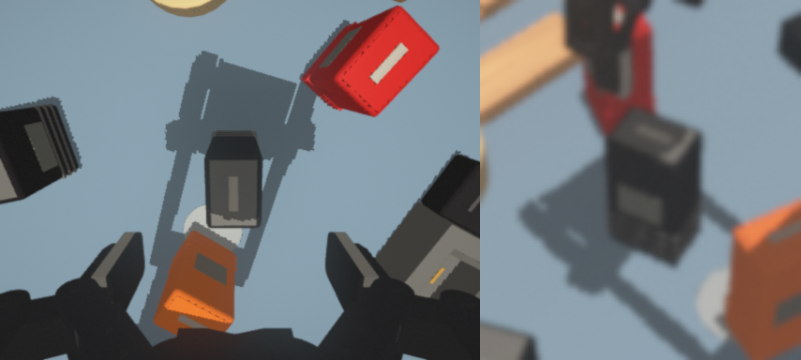

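The slim top is centred at full-resolution (248,202) against a predicted (250,203), and sits between the fingers. Descending.

>>> {"name": "arm_command", "arguments": {
  "plan": [
    [0,0,0.023,0],
    [0,0,0.023,0],
    [0,0,0.023,0],
    [0,0,0.023,0],
    [0,0,0.021,0]
  ]
}}

```text
t: 3.3
ee_pos: [0.58, 0.0479, 0.0603]
tcp_rot: [[0.27, -0.963, 0.005], [-0.963, -0.27, -0.0], [0.001, -0.005, -1.0]]
ft_force: [0.7, -0.3, -0.1]
gripper_width: 0.0848
```

>>> {"name": "arm_command", "arguments": {
  "plan": [
    [0,0,0,0],
    [0,0,0,0]
  ]
}}

```text
t: 3.5
ee_pos: [0.5794, 0.048, 0.0604]
tcp_rot: [[0.27, -0.963, 0.003], [-0.963, -0.27, -0.0], [0.001, -0.003, -1.0]]
ft_force: [-1.0, -0.3, 0.2]
gripper_width: 0.0853
```

>>> {"name": "arm_command", "arguments": {
  "plan": [
    [0,0,0,0],
    [0,0,0,0],
    [0,0,0,0],
    [0,0,0,0],
    [0,0,0,0]
  ],
  "hand": 0.0
}}

```text
t: 4.0
ee_pos: [0.5788, 0.0483, 0.0597]
tcp_rot: [[0.27, -0.963, 0.002], [-0.963, -0.27, 0.0], [0.0, -0.002, -1.0]]
ft_force: [-0.8, 1.2, 4.9]
gripper_width: 0.0392
```

>>> {"name": "arm_command", "arguments": {
  "plan": [
    [0,0,0,0],
    [0,0,0,0],
    [0,0,0,0],
    [0,0,0,0],
    [0,0,0,0]
  ]
}}

```text
t: 4.5
ee_pos: [0.5788, 0.0483, 0.0597]
tcp_rot: [[0.271, -0.963, 0.002], [-0.963, -0.271, 0.0], [0.0, -0.002, -1.0]]
ft_force: [-1.7, 0.0, 5.0]
gripper_width: 0.0393
```

Gripped at 39 mm with TCP z 0.060, so home is TCP z of about 0.070. Lifting.

>>> {"name": "arm_command", "arguments": {
  "plan": [
    [0,0,-0.015,0],
    [0,0,-0.03,0],
    [0,0,-0.03,0],
    [0,0,-0.03,0],
    [0,0,-0.03,0]
  ]
}}

```text
t: 5.0
ee_pos: [0.5772, 0.0478, 0.1937]
tcp_rot: [[0.27, -0.963, -0.002], [-0.963, -0.27, -0.0], [-0.0, 0.002, -1.0]]
ft_force: [-0.2, 0.1, -3.4]
gripper_width: 0.0392
```

>>> {"name": "arm_command", "arguments": {
  "plan": [
    [0,0,0,0.09],
    [0,0,0,0.1],
    [0,0,0,0.1],
    [0,0,0,0.1],
    [0,0,0,0.1]
  ]
}}

```text
t: 5.5
ee_pos: [0.5773, 0.0478, 0.1924]
tcp_rot: [[-0.219, -0.976, -0.003], [-0.976, 0.219, -0.001], [0.001, 0.002, -1.0]]
ft_force: [-0.5, 0.0, -3.9]
gripper_width: 0.0392
```

```bash
python3 go.py .5125 -.187 .2
```

```text
t 5.5 pos [0.5773 0.0478 0.1924] xang -102.6 tilt [-0.003 -0.001 -1.   ] F [-0.5  0.  -3.9] w 0.03923719826986564
tool shift [ 0.2433  0.0119 -0.0073]
```

>>> {"name": "arm_command", "arguments": {
  "plan": [
    [0.04,0.012,0,0],
    [0.04,0.012,0,0],
    [0.04,0.012,0,0],
    [0.04,0.012,0,0],
    [0.04,0.012,0,0]
  ]
}}

```text
t: 6.0
ee_pos: [0.4748, -0.1355, 0.1927]
tcp_rot: [[-0.214, -0.977, -0.002], [-0.977, 0.214, 0.0], [0.0, 0.002, -1.0]]
ft_force: [0.0, -0.6, -3.7]
gripper_width: 0.0393
```

>>> {"name": "arm_command", "arguments": {
  "plan": [
    [0.035,0.012,0,0],
    [0,0,0,0],
    [0,0,0,0],
    [0,0,0,0]
  ]
}}

```text
t: 6.4
ee_pos: [0.4573, -0.1654, 0.193]
tcp_rot: [[-0.214, -0.977, -0.001], [-0.977, 0.214, 0.001], [-0.001, 0.001, -1.0]]
ft_force: [0.5, -0.2, -3.4]
gripper_width: 0.0395
```

```bash
python3 go.py .5125 -.187 .2;python3 - <<'E'
from h import *
shot('wrist','w3')
P=np.array([.5125,-.187,.055]);a=np.radians(-12.1)
im=cv2.resize(cv2.imread('pics/w3.png'),(768,576))
for sx,sy in[(1,1),(1,-1),(-1,-1),(-1,1)]:
  for hx,hy in((.06,.052),(.042,.034)):
    q=proj('w3',P+[sx*hx*np.cos(a)-sy*hy*np.sin(a),sx*hx*np.sin(a)+sy*hy*np.cos(a),0]);print(q.round(1))
    cv2.circle(im,tuple(int(v*1.5) for v in q),3,(0,0,255),1)
cv2.imwrite('pics/w3b.png',im)
E
```

```text
t 6.4 pos [ 0.4573 -0.1654  0.193 ] xang -102.4 tilt [-0.001  0.001 -1.   ] F [ 0.5 -0.2 -3.4] w 0.03951643963949432
tool shift [ 0.0093 -0.0585 -0.007 ]
[193.9  28.6]
[218.2  53.7]
[329.6  27.9]
[305.1  53.3]
[320.7 179.1]
[300.9 158.9]
[201.4 179.6]
[221.4 159.2]
```

View pics/w3b.png

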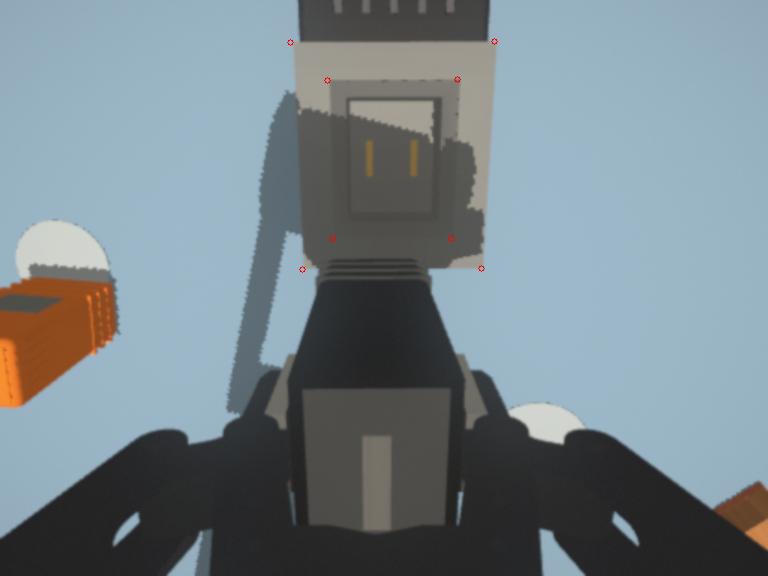

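Charger corners are seen at (294,41), (495,41), (302,269) and (481,269), 1–2 mm right of prediction. The battery hangs upright and square to the well. Target (0.512, -0.188).

>>> {"name": "arm_command", "arguments": {
  "plan": [
    [0.0025,-0.0145,0,0],
    [0.0025,-0.0145,0,0],
    [0.0025,-0.0145,0,0],
    [0.0029,-0.0148,0,0],
    [0,0,0.02,0]
  ]
}}

```text
t: 6.95
ee_pos: [0.5159, -0.1889, 0.1761]
tcp_rot: [[-0.212, -0.977, 0.007], [-0.977, 0.212, -0.003], [0.002, -0.008, -1.0]]
ft_force: [0.0, -0.3, -3.3]
gripper_width: 0.0391
```

>>> {"name": "arm_command", "arguments": {
  "plan": [
    [0,0,0.02,0],
    [0,0,0.02,0],
    [0,0,0,0],
    [0,0,0,0],
    [0,0,0,0]
  ]
}}

```text
t: 7.45
ee_pos: [0.5131, -0.1886, 0.1349]
tcp_rot: [[-0.214, -0.977, 0.002], [-0.977, 0.214, -0.001], [0.001, -0.003, -1.0]]
ft_force: [0.6, -0.5, -1.9]
gripper_width: 0.0396
```

```bash
python3 go.py .512 -.188 .07;python3 - <<'E'
from h import *
a=shot('side','s4');b=shot('scene','c4')
a=cv2.imread('pics/s4.png');b=cv2.imread('pics/c4.png')
cv2.imwrite('pics/4.png',np.hstack([cv2.resize(a[60:210,260:393],None,fx=3,fy=3),cv2.resize(b[110:260,75:208],None,fx=3,fy=3)]))
E
```

```text
t 7.45 pos [ 0.5131 -0.1886  0.1349] xang -102.3 tilt [ 0.002 -0.001 -1.   ] F [ 0.6 -0.5 -1.9] w 0.039553604043335376
tool shift [-0.0004  0.0013  0.0649]
```

View pics/4.png

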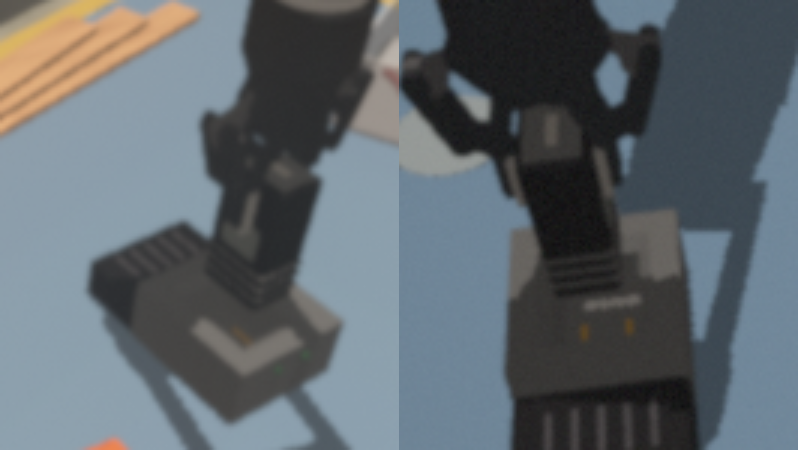

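In both views the battery hangs over the well, square to it (side image left, scene right). Lowering.

>>> {"name": "arm_command", "arguments": {
  "plan": [
    [0,0.001,0.01,0],
    [0,0,0.01,0],
    [0,0,0.01,0],
    [0,0,0.01,0],
    [0,0,0,0]
  ]
}}

```text
t: 8.05
ee_pos: [0.5098, -0.1879, 0.0906]
tcp_rot: [[-0.215, -0.977, -0.004], [-0.977, 0.215, 0.002], [-0.001, 0.004, -1.0]]
ft_force: [-0.6, -0.2, -3.7]
gripper_width: 0.0395
```

>>> {"name": "arm_command", "arguments": {
  "plan": [
    [0,0,0.007,0],
    [0,0,0.007,0],
    [0,0,0.005,0],
    [0,0,0.002,0],
    [0,0,0,0]
  ]
}}

```text
t: 8.55
ee_pos: [0.5108, -0.1883, 0.0718]
tcp_rot: [[-0.214, -0.977, -0.001], [-0.977, 0.214, 0.0], [-0.0, 0.001, -1.0]]
ft_force: [-0.8, 0.1, -3.6]
gripper_width: 0.0394
```

>>> {"name": "arm_command", "arguments": {
  "plan": [
    [0,0,0.001,0],
    [0,0,0.001,0],
    [0,0,0,0],
    [0,0,0,0]
  ]
}}

```text
t: 8.95
ee_pos: [0.5111, -0.1885, 0.0705]
tcp_rot: [[-0.215, -0.977, 0.0], [-0.977, 0.215, -0.0], [0.0, -0.0, -1.0]]
ft_force: [0.4, 0.2, -3.3]
gripper_width: 0.0395
```

Within 1 mm of the expected floor and inside the well, but not yet in contact. A few small steps more.

>>> {"name": "arm_command", "arguments": {
  "plan": [
    [0,0,0.001,0],
    [0,0,0,0],
    [0,0,0.001,0],
    [0,0,0,0],
    [0,0,0,0]
  ]
}}

```text
t: 9.45
ee_pos: [0.5114, -0.1886, 0.0697]
tcp_rot: [[-0.215, -0.977, 0.001], [-0.977, 0.215, -0.001], [0.0, -0.001, -1.0]]
ft_force: [-2.5, 1.7, 5.4]
gripper_width: 0.0392
```

Contact came at TCP z 0.0697, exactly the expected height, so it is on the floor. Releasing.

>>> {"name": "arm_command", "arguments": {
  "plan": [
    [0,0,0,0],
    [0,0,0,0],
    [0,0,0,0],
    [0,0,0,0],
    [0,0,0,0]
  ],
  "hand": 0.08
}}

```text
t: 9.95
ee_pos: [0.511, -0.1885, 0.0681]
tcp_rot: [[-0.215, -0.977, -0.0], [-0.977, 0.215, 0.0], [0.0, 0.0, -1.0]]
ft_force: [-0.1, -0.3, 0.3]
gripper_width: 0.08
```

>>> {"name": "arm_command", "arguments": {
  "plan": [
    [0,0,-0.01,0],
    [0,0,-0.03,0],
    [0,0,-0.04,0],
    [0,0,-0.04,0],
    [0,0,-0.03,0]
  ]
}}

```text
t: 10.45
ee_pos: [0.5117, -0.1888, 0.2224]
tcp_rot: [[-0.214, -0.977, 0.004], [-0.977, 0.214, -0.002], [0.001, -0.004, -1.0]]
ft_force: [-0.2, -0.1, 0.5]
gripper_width: 0.0796
```

>>> {"name": "arm_command", "arguments": {
  "plan": [
    [0,0.03,0,0],
    [0,0.03,0,0],
    [0,0.03,0,0],
    [0,0,0,0],
    [0,0,0,0]
  ]
}}

```text
t: 10.95
ee_pos: [0.4233, -0.1693, 0.2194]
tcp_rot: [[-0.215, -0.977, 0.002], [-0.977, 0.215, -0.001], [0.001, -0.003, -1.0]]
ft_force: [-0.2, 0.2, -0.1]
gripper_width: 0.0797
```

```bash
python3 go.py .512 -.188 .07;python3 - <<'E'
from h import *
for n,f in(('side','s5'),('scene','c5'),('wrist','w5')):shot(n,f)
i=[cv2.imread(f'pics/{f}.png') for f in('s5','c5','w5')]
P=np.array([.512,-.188,.07]);a=np.radians(-12.3)
for f,im in zip(('s5','c5','w5'),i):
  for sx,sy in[(1,1),(1,-1),(-1,-1),(-1,1)]:
    q=proj(f,P+[sx*.028*np.cos(a)-sy*.02*np.sin(a),sx*.028*np.sin(a)+sy*.02*np.cos(a),0])
    cv2.circle(im,tuple(int(round(v)) for v in q),1,(0,0,255),-1)
cv2.imwrite('pics/5.png',np.hstack([cv2.resize(i[0][100:220,270:370],None,fx=2.5,fy=2.5),cv2.resize(i[1][140:260,90:190],None,fx=2.5,fy=2.5),cv2.resize(i[2][:384:,100:420],None,fx=.78125,fy=.78125)]))
E
```

```text
t 10.95 pos [ 0.4233 -0.1693  0.2194] xang -102.4 tilt [ 0.002 -0.001 -1.   ] F [-0.2  0.2 -0.1] w 0.07967267520484765
tool shift [-0.0009 -0.0903  0.1496]
```

View pics/5.png

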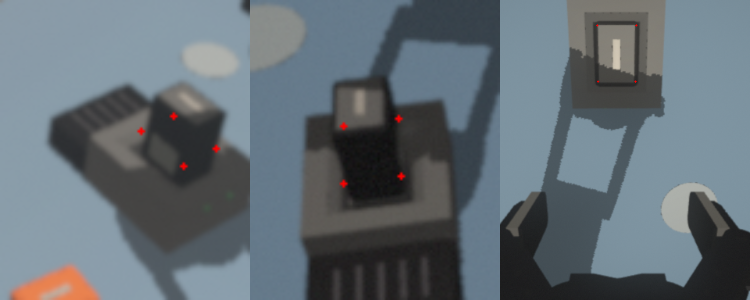

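I drew those marks at z 0.07, but the top of a battery that is home lies at 0.115. Redrawing at the right height to check.

```bash
python3 - <<'E'
from h import *
i=[cv2.imread(f'pics/{f}.png') for f in('s5','c5','w5')]
P=np.array([.5115,-.188,.115]);a=np.radians(-12.3)
o=[]
for f,im,(x,y,w,h) in zip(('s5','c5','w5'),i,((300,120,70,70),(110,155,70,70),(200,0,110,110))):
  k=266/w;c=cv2.resize(im[y:y+h,x:x+w],(266,266),interpolation=cv2.INTER_CUBIC)
  c=np.clip(c*1.5,0,255).astype(np.uint8)
  for sx,sy in[(1,1),(1,-1),(-1,-1),(-1,1)]:
    q=proj(f,P+[sx*.028*np.cos(a)-sy*.02*np.sin(a),sx*.028*np.sin(a)+sy*.02*np.cos(a),0])
    cv2.circle(c,(int((q[0]-x)*k),int((q[1]-y)*k)),3,(0,0,255),1)
  o.append(c)
cv2.imwrite('pics/6.png',np.hstack(o))
E
```

```text
(no output)
```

View pics/6.png

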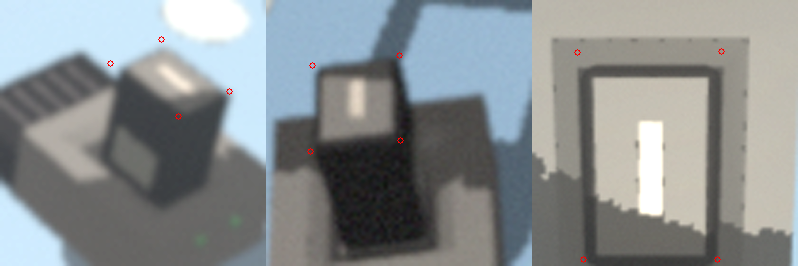

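The marks fit the top face within about 2–3 mm in all three views. The top is bevelled, so its outline reads a little small. The battery is upright, seated and square to the well. Last, a check that the square pack is unmoved, then hand in.

```bash
python3 - <<'E'
from h import *
a,b=[cv2.imread(f'pics/{f}.png')[125:190,325:380].astype(int) for f in('scene0','c5')]
print('sq diff',abs(a-b).mean(),(abs(a-b).max(2)>40).sum())
print(arm.close_job())
E
```

```text
sq diff 1.6906293706293707 0
the job is handed in; nothing more can be done
None
```

I put the slim battery into the charger's well, let go of it and handed the job in after about 11 s of the 35 s allowed. The hand-in gives no verdict, so these are my own last checks:

- **Grip and lift:** I gripped it across its 40 mm width (opening 39 mm) and lifted it well above the block.
- **Height:** It touched the well floor with the tool at z = 0.0697 m. From the height at which I gripped it, that puts its underside 10 mm above the bench, which is the floor's height.
- **Position and turn:** In all three views the top face is within about 2–3 mm of where it should be, square to the well and upright. The wrist view puts it about 2 mm toward the charger's -x side.
- **Release:** The fingers are open, the arm is clear above and to the side, and the wrist force reads about 0 N.
- **Square battery:** It did not move; no pixel in its patch of the scene picture changed noticeably.

I first drew one overlay at the wrong height (0.07 m instead of 0.115 m), so it disagreed until I redrew it. The top face measured about 5 mm short in each direction in every picture, which I took to be its bevelled edge.

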